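Tuck a copper flashing under the lapped shingle and hold it flat

TASK

Pick up the copper flashing strip by its standing rib, lay it on the little roof panel and slide its thin edge under the green loose shingle until it meets the batten hidden beneath, centred on the shingle and square to it, without lifting the shingle. Finish while still holding the strip there, pressing it firmly down so that it lies flat on the roof board; do not let go. Leave the jute roll, the twine cone and the glue bottle alone.

Things in the scene. Friction and masses are not known exactly. Their poses are not given: they have to be found in the camera images.
- rib (a point): Grip point of the loose 200 g copper flashing: middle of its standing rib, 16 mm above its underside. Sheet 3 mm thick, 140 mm long (its x). The rib, 8 mm thick, top 32 mm above the underside, runs all along one long side; from the rib's mid-plane the bare sheet reaches 79 mm to +y, ending in the thin edge to tuck, and 4 mm to -y. z up. Starts flat on the table, rib up.
- edge_a (a point): Corner of the flashing's thin edge at its -x end, on the underside: at (-70, +79, -16) mm from point rib in the strip's axes.
- edge_b (a point): Corner of the flashing's thin edge at its +x end, on the underside: at (+70, +79, -16) mm from point rib in the strip's axes.
- slot (a point): Point on the roof board's top face, 18 mm above the table, straight below the middle of the loose shingle's free edge. Axes of the fixed, level panel: x along that edge, y in under the shingle, z up. Bare plywood board, 240 mm wide, reaches 125 mm to -y from here. The gap between board and shingle is 7 mm high.
- shingle (a joint): Hinge of the loose green-painted shingle (160 mm wide, 110 mm long, 6 mm thick; fixed dark shingles flank it at the same height, the next course, top 19 mm above the board, laps its last 23 mm). 0 rad = down; grows as the free edge lifts (0.05 rad = about 5 mm). A weak spring holds it: about 2.5 N at the free edge starts to lift it.
- jute_roll: Bystander: roll of jute tape standing on end, 76 mm across, 70 mm high; origin at the centre of its underside.
- twine_cone: Bystander: cone of twine, 68 mm across at the foot, 125 mm high; origin at the centre of its underside.
- glue_bottle: Bystander: white glue bottle with green cap, 52 mm across, 130 mm high; origin at the centre of its underside.
- batten_mid (a point): Middle of the batten's front face, at the board's top: 35 mm in (+y) from point slot, hidden under the shingle; same axes. The batten is 7 mm high, fixed, and stops the thin edge.
Mind the look-alikes: they are no part of the job. There is more than one size of the part that bears rib; the job needs the largest.

How it is judged:
By the outcome, as a careful person would: the job done as asked, in the order asked, and still so for the second after the job is handed in, while the arm keeps its last pose, push and grip.
It also fails if it takes over 38 s, if anything falls off the work surface, if the arm or the gripper's body presses on something with over 40 N, if the wrist force passes 120 N, or if a joint passes its speed limit or range.

ROBOT

A 7-joint arm with a two-finger parallel gripper is mounted at the origin on the work surface. World frame = base frame: x ahead of the robot, y to its left, z up, the work surface at z = 0. Lengths are in m, angles in rad, forces in N, time in s.
With the tool pointing down it reaches from about 0.4 to 0.85 m from the base axis. Payload 10.4 kg.
Tool frame: the origin (TCP) lies between the finger pads; the fingertips stand 19 mm ahead of it and the grasp point (between the pads) is the TCP (manip.tip_reach is the z of the fingertips in the tool frame, in m); z points along the fingers, y is the direction in which the jaws open and shut (so a half turn about z gives the same grasp; the last joint's range is limited). The gripper opens to 85 mm and grips with 20 to 120 N. Pads are 22 mm wide; open, the fingers measure 114 mm over their backs; the gripper's body (76 mm by 85 mm) begins 54 mm behind the grasp point. The pads swing forward as they close: fully open they stand 13 mm farther back than shut.
Start: joints at [-1.2, 0.332, -0.065, 1.46, 0.022, 1.35, -0.088], TCP at [0.24, 0.577, 0.229] pointing down, gripper open.
Joint ranges: [-2.6, 2.6], [-0.5, 2.12], [-1.47, 1.34], [0.16, 2.42], [-1.27, 4.41], [0.06, 2.06], [-2.6, 2.6]. Speed limits (rad/s): [2.22, 2.22, 2.79, 2.79, 3.14, 3.14, 3.14].

INTERFACE

Orientations are given as a unit quaternion [x, y, z, w].
In Python, from workcell import sensors, cams, manip gives the robot as it stands.
- The arm moves only by the shell command python3 -m jog 'ROWS' [FORCE]. ROWS is JSON, a list of rows, each a list of 3 entries, a list of its own where there are three numbers: the shift along the world's x, y, z in m, then the turn, a rotation vector about the world's x, y, z in rad, then the opening in per cent of the stroke, from 0 (shut) to 100 (fully open). In form: [[[dx, dy, dz], [wx, wy, wz], grip], ...]. A call has 1 to 5 rows; each row shifts and turns the pose as measured when the row begins; what a row does not reach is not made up. A row lasts 1/8 s, in which the tool goes at most 62.5 mm and 10.7 degrees, less where a joint would pass 70% of its speed; a pose out of reach is approached as far as the arm can. A call with a gripper value outside its range is refused whole. The fingers move at their own pace and stop on an object; FORCE is the grip in N (left out, the last holds). Time passes only in rows, so rows that do not move let the fingers close. It gives the time, the measured TCP pose, the force and the opening at its end, in the units of the state.
- sensors.get_obs(): the state, without advancing time (a new reading comes with each control period).
- cams.camera(name): name is "scene" or "top" or "wrist"; returns (picture, depth): 400x640x3 uint8, red, green, blue; 400x640 float32, m along the optical axis (not along the pixel's ray), 0 where there is no reading.
- cams.camera_model(name): a dict with "intrinsics" (3x3 intrinsics, pixels), "k1" (the pictures are not rectified: a ray, as slopes to the right and down, at radius r is drawn at 1 + k1 r^2 times it, then the intrinsics apply), "view" (4x4, takes a point from world to camera coordinates). Camera axes: x right, y down, z forward; pixel columns grow to the right and rows downward; lengths in m; the calibration is good to about 2 mm. A picture is of the moment at which its call begins: read the wrist's pose just before it. camera_model takes no time and is no camera call; for the wrist camera it gives the pose at the moment of the call.
- manip.hand_in(): hands the job in, once; it reports no verdict.
The state is a dict: "clock": time; "joint_pos": joint angles; "joint_velocities": joint speeds; "tau": joint torques, N m; "position": TCP position; "ee_rot": TCP orientation; "ft_force": force on the tool from outside, world axes, zero at the start; "torque": the same for the moment, N m; "grip_width": opening from 0.0 (shut) to 1.0 (fully open).
Only numpy, scipy, OpenCV 4.12 (cv2) and the standard library are available. Lean on these libraries where they do the work, as an engineer would, in place of code of your own. Each camera call takes 0.05 s, during which the arm holds its last target.

## Working session

There is one attempt and no reset: what is moved stays moved. The work goes in short steps, Python scripts to look and compute and a shell command to move; the robot and the scene stay as the last step left them, time stands still between calls to the robot, and variables do not carry over. Pictures are saved under pics/ and viewed, and the job is handed in when it is done.

```bash
mkdir -p pics; ls; python3 - <<'E'
from workcell import sensors,cams,manip
import cv2,numpy as np
o=sensors.get_obs()
for k,v in o.items(): print(k,np.round(v,4))
for n in ("scene","top"):
    p,d=cams.camera(n); cv2.imwrite(f"pics/{n}0.png",p[:,:,::-1]); np.savez(f"{n}0.npz",p=p,d=d)
    m=cams.camera_model(n); print(n,m)
print(manip.tip_reach)
E
```

```text
pics
clock 0.0
joint_pos [-1.1996  0.3329 -0.0647  1.461   0.0216  1.3499 -0.0885]
joint_velocities [-0.0008 -0.0004  0.0002  0.0013 -0.0006  0.0003  0.0007]
tau [-1.00000e-03 -6.25440e+01  4.83000e-02 -3.91609e+01  1.60000e-02
  9.80000e-03 -0.00000e+00]
position [0.2397 0.5768 0.2282]
ee_rot [ 1.956e-01  9.807e-01 -7.000e-04 -1.000e-04]
ft_force [ 0.057  -0.1739  0.4548]
torque [ 0.0175  0.0653 -0.0291]
grip_width 1.0015
scene {'intrinsics': array([[482.86024223,   0.        , 313.53491714],
       [  0.        , 482.86024223, 192.0629839 ],
       [  0.        ,   0.        ,   1.        ]]), 'k1': -0.02778915659045498, 'view': array([[ 2.46160005e-01,  9.69228331e-01, -1.30181168e-03,
        -4.55820884e-02],
       [ 7.01987950e-01, -1.79213354e-01, -6.89271711e-01,
        -3.36795557e-01],
       [-6.68294972e-01,  1.68757272e-01, -7.24501769e-01,
         1.73163116e+00],
       [ 0.00000000e+00,  0.00000000e+00,  0.00000000e+00,
         1.00000000e+00]])}
top {'intrinsics': array([[381.03696778,   0.        , 317.07201853],
       [  0.        , 381.03696778, 195.44717723],
       [  0.        ,   0.        ,   1.        ]]), 'k1': -0.06611168254420617, 'view': array([[-0.02931486, -0.99908095, -0.03127132, -0.0363402 ],
       [-0.99813502,  0.03093432, -0.05262657,  0.51220687],
       [ 0.05354556,  0.02967026, -0.99812452,  1.15247315],
       [ 0.        ,  0.        ,  0.        ,  1.        ]])}
0.019
```

View pics/scene0.png

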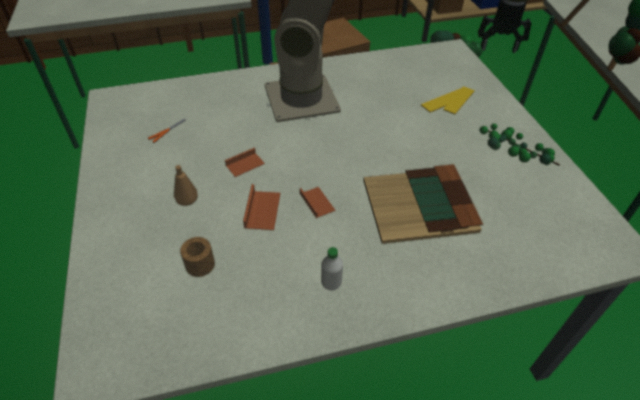

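View pics/top0.png

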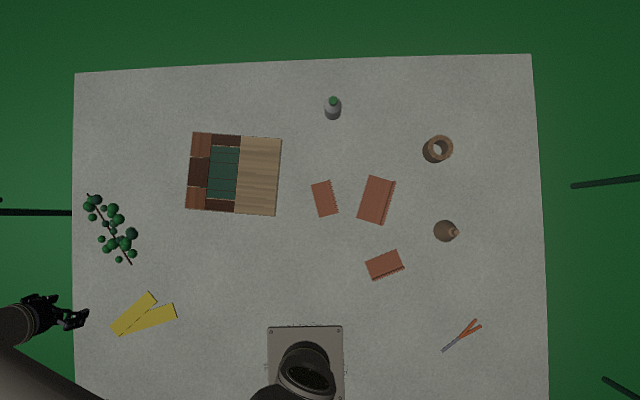

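The candidates for the flashing in the top view are (325,198) small, (377,200) the largest, and (384,265) small. I'll check the choice in a crop and measure all three.

```bash
cat > h.py <<'E'
import numpy as np,cv2
from workcell import sensors,cams,manip
from scipy.spatial.transform import Rotation as R
def ray(m,uv):
    K=m["intrinsics"];k=m["k1"];uv=np.atleast_2d(uv).astype(float)
    d=(uv-[K[0,2],K[1,2]])/[K[0,0],K[1,1]]
    s=d.copy()
    for _ in range(20): s=d/(1+k*(s**2).sum(1,keepdims=True))
    V=m["view"];Rm=V[:3,:3];c=-Rm.T@V[:3,3]
    return c,np.c_[s,np.ones(len(s))]@Rm
def onz(m,uv,z):
    c,d=ray(m,uv); return c+d*((z-c[2])/d[:,2])[:,None]
def proj(m,P):
    P=np.atleast_2d(P);V=m["view"];q=P@V[:3,:3].T+V[:3,3];s=q[:,:2]/q[:,2:]
    s=s*(1+m["k1"]*(s**2).sum(1,keepdims=True));K=m["intrinsics"]
    return s*[K[0,0],K[1,1]]+[K[0,2],K[1,2]]
def snap(n,f):
    m=cams.camera_model(n);p,d=cams.camera(n);cv2.imwrite(f"pics/{f}.png",p[:,:,::-1]);np.savez(f+".npz",p=p,d=d,**m);return p,d,m
def load(f): 
    z=np.load(f+".npz");return z["p"],z["d"],{k:z[k] for k in("intrinsics","k1","view")}
E
python3 - <<'E'
from h import *
z=np.load("top0.npz");p=z["p"];m=cams.camera_model("top")
h=cv2.cvtColor(p,cv2.COLOR_RGB2HSV)
for uv in[(325,198),(377,200),(384,265),(222,175),(260,175)]:print(uv,h[uv[1],uv[0]])
mk=((h[...,0]<12)&(h[...,1]>100)&(h[...,2]>50)).astype(np.uint8)
for c in cv2.findContours(mk,0,1)[0]:
    if cv2.contourArea(c)>200:
        r=cv2.minAreaRect(c);b=cv2.boxPoints(r);print(np.round(r[0]),r[1],r[2]);print(np.round(onz(m,b,0.0),3)[:,:2].tolist())
mk=((h[...,0]>65)&(h[...,0]<100)&(h[...,1]>60)).astype(np.uint8);mk[:120]=0;mk[220:]=0;mk[:,:190]=0;mk[:,290:]=0
for c in cv2.findContours(mk,0,1)[0]:
    if cv2.contourArea(c)>200:
        r=cv2.minAreaRect(c);b=cv2.boxPoints(r);print('shingle',np.round(r[0]),r[1],r[2]);print(np.round(onz(m,b,0.031),3)[:,:2].tolist())
a=cv2.resize(p[160:300,290:420],None,fx=3,fy=3,interpolation=cv2.INTER_CUBIC);b=cv2.resize(p[120:230,175:295],None,fx=3.3,fy=3.8)[:420]
b=cv2.resize(b,(b.shape[1],420));cv2.imwrite("pics/crop.png",np.hstack([a,b])[:,:,::-1])
E
```

```text
(325, 198) [  9 119 111]
(377, 200) [  8 119 109]
(384, 265) [ 10 126 107]
(222, 175) [76 89 63]
(260, 175) [ 18  81 101]
[385. 265.] (21.169267654418945, 34.3536376953125) 68.19859313964844
[[0.306, -0.191], [0.342, -0.29], [0.281, -0.312], [0.245, -0.213]]
[210. 199.] (48.06029510498047, 20.895780563354492) 5.710593223571777
[[0.488, 0.366], [0.554, 0.359], [0.534, 0.206], [0.469, 0.214]]
[324. 198.] (33.44041442871094, 19.39238929748535) 75.25643920898438
[[0.546, -0.032], [0.559, -0.091], [0.459, -0.114], [0.445, -0.056]]
[376. 199.] (27.57716178894043, 46.08671951293945) 16.927515029907227
[[0.441, -0.169], [0.575, -0.215], [0.548, -0.295], [0.414, -0.249]]
[198. 172.] (17.846567153930664, 29.417417526245117) 11.309932708740234
[[0.56, 0.361], [0.651, 0.341], [0.638, 0.285], [0.547, 0.304]]
[201. 144.] (19.17412567138672, 23.46912956237793) 4.39870548248291
[[0.651, 0.346], [0.726, 0.34], [0.719, 0.278], [0.644, 0.284]]
shingle [218. 184.] (33.823158264160156, 10.200634956359863) 4.39870548248291
[[0.544, 0.303], [0.576, 0.3], [0.564, 0.195], [0.533, 0.198]]
shingle [223. 170.] (27.654146194458008, 15.031233787536621) 4.763641834259033
[[0.578, 0.279], [0.624, 0.275], [0.614, 0.189], [0.568, 0.194]]
```

View pics/crop.png

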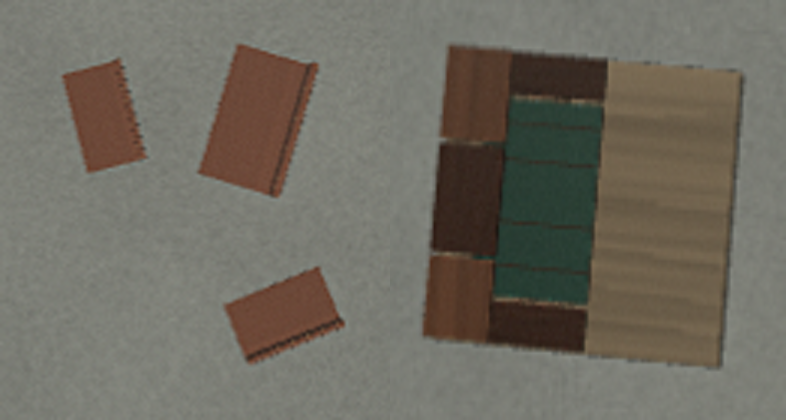

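The largest, (377,200), has its rib along its right-hand (world −y) side. Next come close wrist views of the panel and then the strip.

```bash
python3 - <<'E'
from h import *
m=cams.camera_model("wrist");o=sensors.get_obs()
V=m["view"];c=-V[:3,:3].T@V[:3,3];T=R.from_quat(o["ee_rot"]).as_matrix()
print("cam in tool",T.T@(c-o["position"]),"\n axes in tool(rows x,y,z)\n",V[:3,:3]@T, m["intrinsics"],m["k1"],c)
E
python3 -m jog '[[[0.04,-0.045,0.01],[0,0,0],100],[[0.04,-0.045,0.01],[0,0,0],100],[[0.04,-0.045,0.01],[0,0,0],100],[[0.04,-0.045,0.01],[0,0,0],100],[[0.04,-0.045,0.01],[0,0,0],100]]'
```

```text
cam in tool [ 0.07272193  0.00027869 -0.14531981] 
 axes in tool(rows x,y,z)
 [[ 7.76580223e-04  9.99999665e-01  2.58765491e-04]
 [-9.56498148e-01  8.18289352e-04 -2.91737251e-01]
 [-2.91737365e-01 -2.09513328e-05  9.56498463e-01]] [[340.46410871   0.         318.53984194]
 [  0.         340.46410871 201.23730597]
 [  0.           0.           1.        ]] -0.043562851038656134 [0.17267693 0.60518459 0.37359408]
clock: 0.72
position: [0.4386, 0.3475, 0.2761]
ee_rot: [0.191, 0.982, -0.003, -0.002]
ft_force: [0.4, 0.6, -0.1]
grip_width: 1.002
```

```bash

python3 -m jog '[[[0.03,-0.05,0.0],[0,0,0],100],[[0.03,-0.05,0.0],[0,0,0],100],[[0.03,-0.05,0],[0,0,0],100],[[0.01,-0.02,0],[0,0,0],100],[[0,0,0],[0,0,0],100]]'
python3 - <<'E'
from h import *
snap("wrist","w1");snap("scene","s1")
E
```

```text
clock: 1.35
position: [0.5432, 0.1659, 0.2756]
ee_rot: [0.195, 0.981, -0.004, -0.002]
ft_force: [-0.6, 0.3, 0.1]
grip_width: 0.998
```

View pics/w1.png

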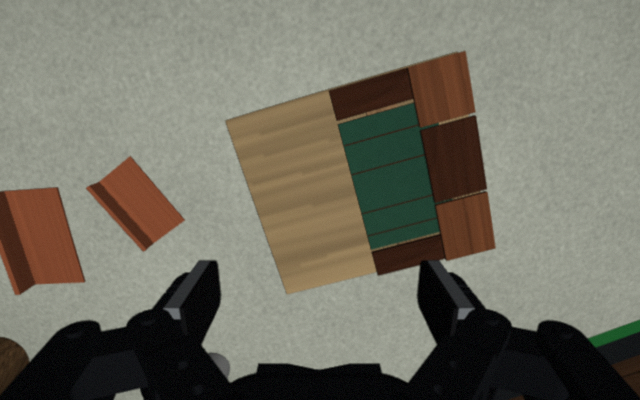

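Panel seen: the green shingle's free edge runs from about (339,124) to (371,249), and the board's front corners are at (227,121) and (288,293). I'll fit the edges.

```bash
cat > panel.py <<'E'
from h import *
def panel(f,show=True):
    p,d,m=load(f)
    h=cv2.cvtColor(p,cv2.COLOR_RGB2HSV)
    g=((h[...,0]>65)&(h[...,0]<95)&(h[...,1]>90)).astype(np.uint8)
    g=cv2.morphologyEx(g,cv2.MORPH_CLOSE,np.ones((7,7)))
    cs=[c for c in cv2.findContours(g,0,1)[0] if 2000<cv2.contourArea(c)]
    # keep those whose world centroid is near the panel
    best=None
    for c in cs:
        w=onz(m,c.reshape(-1,2),0.031)[:,:2]
        if np.hypot(*(w.mean(0)-[0.575,0.235]))<0.05: best=w
    return best
def rectfit(w):
    r=cv2.minAreaRect((w*1000).astype(np.float32)); return r,cv2.boxPoints(r)/1000
if __name__=="__main__":
    import sys
    w=panel(sys.argv[1]); r,b=rectfit(w); print(r);print(b.round(4).tolist())
    # free edge line: min y side points, robust
    t=np.deg2rad(-5)
    for _ in range(3):
        ex=np.array([np.cos(t),np.sin(t)]);ey=np.array([-ex[1],ex[0]])
        u=w@ex;v=w@ey
        sel=(v<np.percentile(v,2)+0.004)&(u>u.min()+.008)&(u<u.max()-.008)
        k=np.polyfit(u[sel],v[sel],1);t+=np.arctan(k[0])
    ex=np.array([np.cos(t),np.sin(t)]);ey=np.array([-ex[1],ex[0]]);u=w@ex;v=w@ey
    sel=(v<np.percentile(v,2)+0.004)&(u>u.min()+.008)&(u<u.max()-.008)
    v0=np.median(v[sel])
    lo=u[(v>v0+.01)&(v<v0+.07)];mid=np.median(lo); 
    a=np.median(lo[lo<mid]);c=np.median(lo[lo>mid])
    print("ang deg",np.rad2deg(t),"width",c-a,"slot",((a+c)/2*ex+v0*ey).round(4))
E
python3 panel.py w1
python3 - <<'E'
from h import *
p,d,m=load("w1")
print("board front corners",onz(m,[(227,121),(288,293)],.018))
print("shingle edge",onz(m,[(339,124),(371,249)],.031))
E
```

```text
((593.9673461914062, 246.12564086914062), (107.21218872070312, 157.4991912841797), 83.5289306640625)
[[0.5097000002861023, 0.20170000195503235], [0.6661999821662903, 0.18400000035762787], [0.6783000230789185, 0.2904999852180481], [0.5217999815940857, 0.3082999885082245]]
ang deg -6.354515871576382 width 0.1560637890211663 slot [0.5881 0.1936]
board front corners [[0.45779196 0.0840109  0.018     ]
 [0.69255152 0.05758004 0.018     ]]
shingle edge [[0.50974116 0.20272831 0.031     ]
 [0.66732916 0.1838193  0.031     ]]
```

```bash

python3 -m jog '[[[-0.01,-0.06,0.0],[0,0,0],100],[[-0.01,-0.06,0.0],[0,0,0],100],[[-0.01,-0.06,0],[0,0,0],100],[[-0.01,-0.06,0],[0,0,0],100],[[-0.01,-0.06,0],[0,0,0],100]]'
python3 -m jog '[[[-0.01,-0.06,0.0],[0,0,0],100],[[0,-0.06,0.0],[0,0,0],100],[[0,-0.05,0],[0,0,0],100],[[0,0,0],[0,0,0],100]]'
python3 - <<'E'
from h import *
snap("wrist","w2")
E
```

```text
clock: 2.08
position: [0.4893, -0.1239, 0.2747]
ee_rot: [0.181, 0.984, -0.002, -0.003]
ft_force: [1.7, -0.2, 0.3]
grip_width: 1.002
clock: 2.58
position: [0.4795, -0.2958, 0.2752]
ee_rot: [0.178, 0.984, -0.001, -0.002]
ft_force: [-0.1, 1.0, 0.1]
grip_width: 1.004
```

View pics/w2.png

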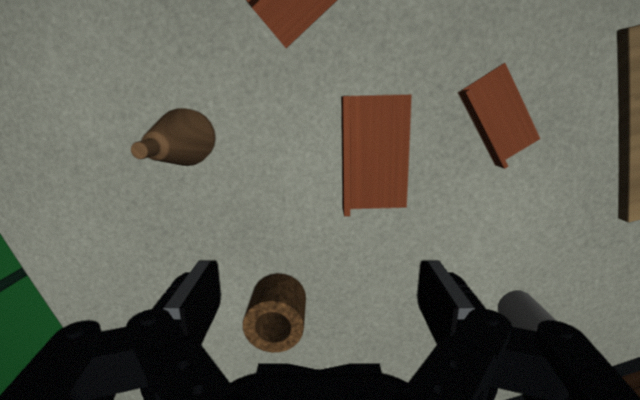

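The largest strip is centred at (377,150), with its rib on the left from (343,96) to (345,215) and its thin edge from (411,95) to (407,208). I'll zoom in for the measurement.

```bash
python3 - <<'E'
from h import *
p,d,m=load("w2")
cv2.imwrite("pics/c2.png",cv2.resize(p[80:230,320:430],None,fx=4,fy=4,interpolation=cv2.INTER_CUBIC)[:,:,::-1])
h=cv2.cvtColor(p,cv2.COLOR_RGB2HSV);mk=((h[...,0]<12)&(h[...,1]>90)&(h[...,2]>40)).astype(np.uint8)
for c in cv2.findContours(mk,0,1)[0]:
    if cv2.contourArea(c)>4000:
        a=cv2.approxPolyDP(c,3,True).reshape(-1,2);print(a.tolist())
        for z in(0.003,0.032):print(z,onz(m,a,z).round(4)[:,:2].tolist())
E
```

```text
[[410, 95], [342, 97], [344, 215], [349, 215], [351, 208], [406, 206]]
0.003 [[0.4446, -0.1686], [0.4191, -0.2446], [0.5586, -0.2907], [0.5609, -0.2847], [0.5527, -0.2791], [0.5749, -0.2117]]
0.032 [[0.4423, -0.1756], [0.4186, -0.2463], [0.5484, -0.2893], [0.5505, -0.2836], [0.543, -0.2785], [0.5636, -0.2157]]
```

View pics/c2.png

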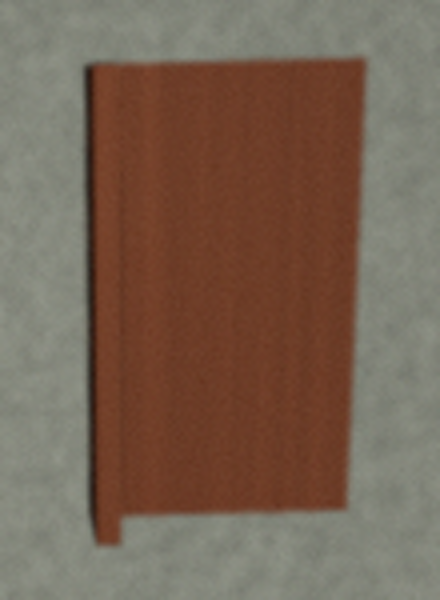

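Rib at about (0.485,−0.265), strip x axis at −18.2°. The two estimates agree to 1.5 mm. Descending.

```bash

python3 -m jog '[[[0.003,0.02,-0.05],[0,0,0.039],60],[[0.002,0.01,-0.05],[0,0,0],60],[[0,0.001,-0.05],[0,0,0],60],[[0,0,-0.03],[0,0,0],60],[[0,0,0],[0,0,0],60]]' 60
python3 - <<'E'
from h import *
snap("wrist","w3")
o=sensors.get_obs();T=R.from_quat(o["ee_rot"]).as_matrix();print(o["position"],T.T.round(4),"yang",np.degrees(np.arctan2(T[1,1],T[0,1])))
E
```

```text
clock: 3.25
position: [0.4905, -0.2468, 0.0904]
ee_rot: [0.147, 0.989, 0.002, -0.001]
ft_force: [-0.6, -0.3, 0.1]
grip_width: 0.599
[ 0.49138533 -0.24720572  0.09178627] [[-9.568e-01  2.906e-01 -4.000e-04]
 [ 2.906e-01  9.568e-01  4.800e-03]
 [ 1.800e-03  4.400e-03 -1.000e+00]] yang 73.10394023364853
```

View pics/w3.png

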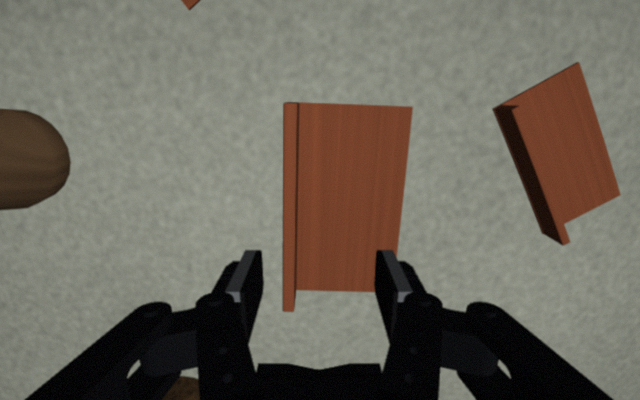

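```bash
python3 - <<'E'
from h import *
p,d,m=load("w3")
h=cv2.cvtColor(p,cv2.COLOR_RGB2HSV)
A=onz(m,[(284,102.5),(283,311),(298,102.5),(295,311)],.032)[:,:2];B=onz(m,[(412,106.5),(398,293)],.003)[:,:2]
ang=lambda a,b:np.degrees(np.arctan2(*(b-a)[::-1]))
print(A,B,ang(A[0],A[1]),ang(A[2],A[3]),ang(B[0],B[1]),np.linalg.norm(A[1]-A[0]),np.linalg.norm(B[1]-B[0]))
t=np.deg2rad(ang(B[0],B[1]));y=np.array([-np.sin(t),np.cos(t)])
print("rib",A.mean(0),B.mean(0)-.079*y)
E
```

```text
[[ 0.41760298 -0.24511143]
 [ 0.54965643 -0.29015767]
 [ 0.41996048 -0.23738423]
 [ 0.55208166 -0.28215296]] [[ 0.44398858 -0.16731978]
 [ 0.57888097 -0.20792699]] -18.83560037360353 -18.718743731115474 -16.753584772472838 0.13952518373742157 0.14087193478583318
rib [ 0.48482539 -0.26370157] [ 0.48866253 -0.2632701 ]
```

```bash

python3 -m jog '[[[-0.006,-0.017,0],[-0.004,0.002,-0.03],60],[[0,0,0],[0,0,0],60],[[0,0,-0.02],[0,0,0],60],[[0,0,0],[0,0,0],60]]' 60
python3 - <<'E'
from h import *
o=sensors.get_obs();T=R.from_quat(o["ee_rot"]).as_matrix();print(o["position"],T[:,2].round(4),"yang",np.degrees(np.arctan2(T[1,1],T[0,1])))
E
```

```text
clock: 3.8
position: [0.4882, -0.2662, 0.0769]
ee_rot: [0.163, 0.987, -0.0, 0.004]
ft_force: [-0.7, -0.2, -0.6]
grip_width: 0.598
[ 0.48816011 -0.26618829  0.07685388] [ 0.0078 -0.0016 -1.    ] yang 71.26816483749845
```

```bash

python3 -m jog '[[[-0.003,0.002,-0.025],[0.002,0.007,0],60],[[0,0,0],[0,0,0],60],[[0,0,-0.018],[0,0,0],60],[[0,0,0],[0,0,0],60]]' 60
python3 - <<'E'
from h import *
snap("wrist","w4")
o=sensors.get_obs();T=R.from_quat(o["ee_rot"]).as_matrix();print(o["position"],T[:,2].round(4),"yang",np.degrees(np.arctan2(T[1,1],T[0,1])),o["ft_force"])
E
```

```text
clock: 4.3
position: [0.488, -0.2655, 0.0373]
ee_rot: [0.163, 0.987, -0.0, 0.004]
ft_force: [-0.3, 0.1, -0.3]
grip_width: 0.598
[ 0.48866826 -0.26608922  0.03829509] [ 0.0086 -0.002  -1.    ] yang 71.22637277546364 [0.88739548 0.52628027 0.49806575]
```

View pics/w4.png

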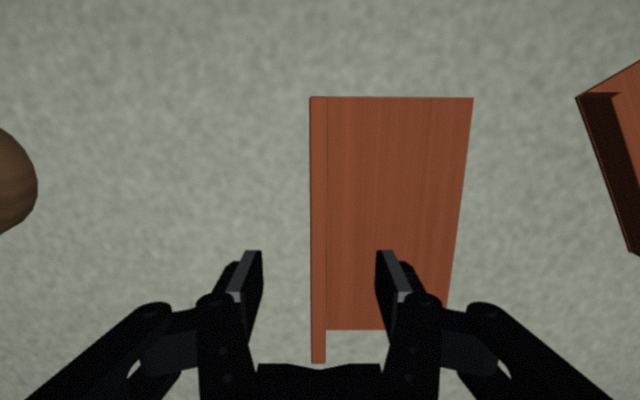

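```bash

python3 -m jog '[[[-0.003,0.001,-0.013],[0.004,0.01,0],60],[[0,0,0],[0,0,0],60]]' 60
python3 - <<'E'
from h import *
o=sensors.get_obs();T=R.from_quat(o["ee_rot"]).as_matrix();print(o["position"],T[:,2].round(4),"yang",np.degrees(np.arctan2(T[1,1],T[0,1])),o["ft_force"])
E
```

```text
clock: 4.6
position: [0.4859, -0.2652, 0.0251]
ee_rot: [0.163, 0.987, 0.001, -0.001]
ft_force: [0.6, -0.1, -0.0]
grip_width: 0.602
[ 0.48589559 -0.26515839  0.02511936] [-0.0012  0.0021 -1.    ] yang 71.23117079021682 [ 0.59963779 -0.14528713 -0.0232597 ]
```

Good pose; close on the rib.

```bash

python3 -m jog '[[[0,0,0.001],[0,0,0],0],[[0,0,0],[0,0,0],0],[[0,0,0],[0,0,0],0],[[0,0,0],[0,0,0],0],[[0,0,0],[0,0,0],0]]' 70
python3 -m jog '[[[0,0,0],[0,0,0],0],[[0,0,0],[0,0,0],0]]' 70
python3 -c "
from h import *
o=sensors.get_obs();T=R.from_quat(o['ee_rot']).as_matrix();print(o['position'],T[:,2].round(4),'yang',np.degrees(np.arctan2(T[1,1],T[0,1])),o['ft_force'])"
```

```text
clock: 5.22
position: [0.4861, -0.2653, 0.0267]
ee_rot: [0.163, 0.987, 0.001, -0.0]
ft_force: [0.2, 0.2, -1.0]
grip_width: 0.051
clock: 5.48
position: [0.4862, -0.2653, 0.0267]
ee_rot: [0.163, 0.987, 0.001, -0.0]
ft_force: [-0.1, 0.8, 0.6]
grip_width: 0.051
[ 0.48616109 -0.26529839  0.02673868] [-6.e-04  2.e-03 -1.e+00] yang 71.22679303964446 [-0.1305817   0.75032789  0.55803439]
```

Lift, then look.

```bash

python3 -m jog '[[[0,0,0.03],[0,0,0],0],[[0,0,0.04],[0,0,0],0],[[0,0,0.04],[0,0,0],0],[[0,0,0],[0,0,0],0],[[0,0,0],[0,0,0],0]]' 90
python3 - <<'E'
from h import *
snap("wrist","w5");snap("scene","s5")
o=sensors.get_obs();T=R.from_quat(o["ee_rot"]).as_matrix();print(o["position"],T[:,2].round(4),"yang",np.degrees(np.arctan2(T[1,1],T[0,1])),o["ft_force"],o["torque"])
E
```

```text
clock: 6.1
position: [0.4842, -0.2645, 0.1377]
ee_rot: [0.163, 0.987, 0.001, -0.002]
ft_force: [0.4, 0.3, -2.1]
grip_width: 0.036
[ 0.48421415 -0.2647189   0.1375851 ] [-0.0049  0.0027 -1.    ] yang 71.21650534000166 [ 0.38513026 -0.03241901 -1.88280255] [-0.08748164  0.00355058  0.0271689 ]
```

View pics/w5.png

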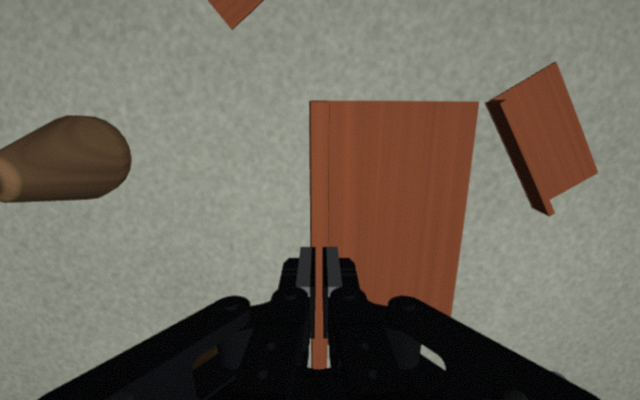

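View pics/s5.png

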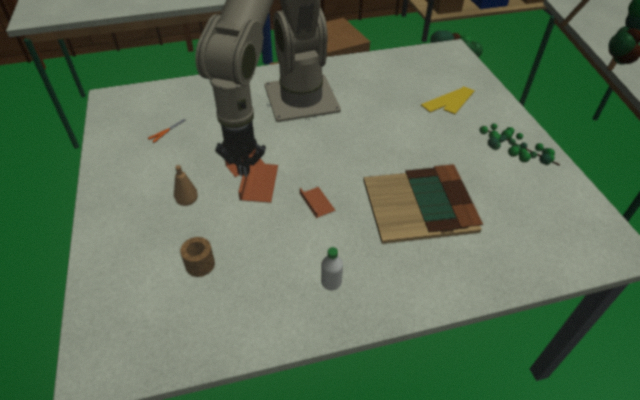

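Strip is held. Now fit the sheet plane and edges in the tool frame.

```bash
cat > strip.py <<'E'
from h import *
import sys
def strip(f):
    p,d,m=load(f)
    h=cv2.cvtColor(p,cv2.COLOR_RGB2HSV)
    mk=((h[...,0]<12)&(h[...,1]>90)&(h[...,2]>40)).astype(np.uint8)
    n,l,st,_=cv2.connectedComponentsWithStats(mk)
    return p,d,m,l
if __name__=="__main__":
    p,d,m,l=strip("w5")
    o=np.array([0.4842,-0.2647,0.1376]);
    T=R.from_quat(sensors.get_obs()["ee_rot"]).as_matrix()
    mk=(l==l[150,400])
    mk2=cv2.erode(mk.astype(np.uint8),np.ones((9,9)));mk2[:,:345]=0;mk2[240:]=0
    v,u=np.nonzero(mk2);c,r=ray(m,np.c_[u,v]);V=m["view"]
    W=c+r*d[v,u][:,None]
    t=(W-o)@T
    A=np.c_[t[:,:2],np.ones(len(t))];k,res,_,_=np.linalg.lstsq(A,t[:,2],rcond=None)
    print("sheet top plane in tool z=ax+by+c",k,"std",np.std(A@k-t[:,2]),"px",len(t))
    # corners
    def onplane(uv):
        c,r=ray(m,uv);c=(c-o)@T;r=r@T
        s=(k[2]+k[0]*c[0]+k[1]*c[1]-c[2])/(r[:,2]-k[0]*r[:,0]-k[1]*r[:,1]);return c+s[:,None]*r
    # thin edge: right boundary rows 110..300 ; near end: top boundary
    e=np.array([(np.nonzero(mk[v])[0].max()+.5,v) for v in range(110,300)]);P=onplane(e);q=np.polyfit(P[:,0],P[:,1],1);print("thin edge y=ax+b",q,"y range resid",np.std(np.polyval(q,P[:,0])-P[:,1]))
    e=np.array([(u,np.nonzero(mk[:200,u])[0].min()-.5) for u in range(345,470)]);P=onplane(e);q=np.polyfit(P[:,1],P[:,0],1);print("-x end x=ay+b",q)
E
python3 strip.py
```

```text
sheet top plane in tool z=ax+by+c [-0.04513725  0.10671965  0.02101252] std 0.009865062902006996 px 16209
thin edge y=ax+b [-0.02401155  0.08024752] y range resid 0.00017731958922367506
-x end x=ay+b [-0.00262694  0.07168315]
```

```bash
python3 - <<'E'
import re
s=open('strip.py').read()
s=s.replace("    t=(W-o)@T\n","    W=W[d[v,u]>0.05]\n    t=(W-o)@T\n    t=t[abs(t[:,2]-np.median(t[:,2]))<.02]\n    print(len(W),np.percentile(t[:,2],[1,10,50,90,99]))\n    for _ in range(5):\n        A=np.c_[t[:,:2],np.ones(len(t))];k=np.linalg.lstsq(A,t[:,2],rcond=None)[0];e=A@k-t[:,2];t=t[abs(e)<2.5*np.std(e)]\n")
open('strip.py','w').write(s)
E
python3 strip.py
```

```text
16152 [0.0228158  0.02360774 0.02467682 0.02575816 0.0265784 ]
sheet top plane in tool z=ax+by+c [0.00457979 0.029853   0.02318446] std 0.0005802530416776956 px 15815
thin edge y=ax+b [-0.00016334  0.07839932] y range resid 0.000167833934314078
-x end x=ay+b [-0.0020638   0.07164259]
```

```bash

python3 -m jog '[[[0.012,0.045,0],[0,0,0.03],0],[[0.012,0.045,0],[0,0,0.03],0],[[0.012,0.045,0],[0,0,0.03],0],[[0.012,0.045,0],[0,0,0.03],0],[[0.012,0.045,0],[0,0,0.03],0]]'
python3 -m jog '[[[0.012,0.045,0],[0,0,0.03],0],[[0.012,0.045,0],[0,0,0.02],0],[[0.006,0.02,0],[0,0,0],0],[[0,0,0],[0,0,0],0],[[0,0,0],[0,0,0],0]]'
cat > st.py <<'E'
from h import *
o=sensors.get_obs();T=R.from_quat(o["ee_rot"]).as_matrix();print(o["position"].round(4),"z",T[:,2].round(4),"yang",np.degrees(np.arctan2(T[1,1],T[0,1])).round(2),o["ft_force"].round(1),o["torque"].round(2),o["clock"])
E
python3 st.py
```

```text
clock: 6.82
position: [0.5409, -0.0375, 0.1322]
ee_rot: [0.091, 0.996, -0.001, -0.007]
ft_force: [0.9, 0.1, -1.7]
grip_width: 0.035
clock: 7.45
position: [0.5689, 0.0779, 0.1266]
ee_rot: [0.063, 0.998, -0.003, -0.011]
ft_force: [-0.3, -0.8, -2.3]
grip_width: 0.043
[0.5689 0.0779 0.1266] z [-0.022  -0.0039 -0.9998] yang 82.74 [-0.3 -0.8 -2.3] [-0.12 -0.   -0.05] 7.45
```

```bash

python3 -m jog '[[[0.006,0.014,-0.02],[0.004,-0.022,0.013],0],[[0.004,0.011,-0.02],[0,0,0],0],[[0,0,0],[0,0,0],0]]'
python3 st.py
python3 - <<'E'
from h import *
snap("wrist","w6");snap("scene","s6");snap("top","t6")
E
python3 st.py
```

```text
clock: 7.82
position: [0.5789, 0.0983, 0.0853]
ee_rot: [0.06, 0.998, -0.001, -0.0]
ft_force: [-0.3, 0.4, -1.4]
grip_width: 0.037
[0.5789 0.0983 0.0853] z [-3.0e-04 -1.7e-03 -1.0e+00] yang 83.09 [-0.3  0.4 -1.4] [-0.11 -0.03  0.01] 7.825
[0.5803 0.0977 0.0875] z [ 0.0032 -0.0011 -1.    ] yang 83.04 [ 1.3  0.4 -2.5] [-0.07  0.02 -0.01] 7.975
```

View pics/w6.png

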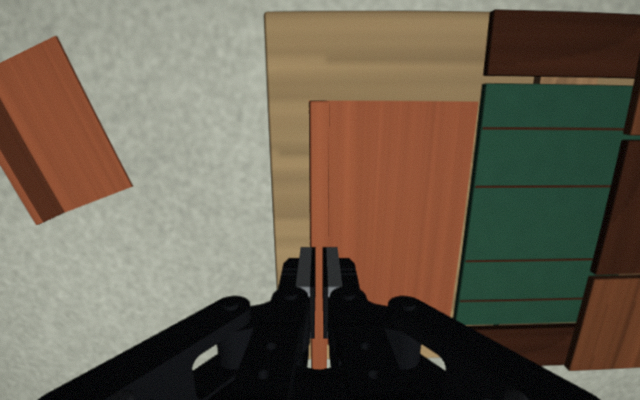

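The shingle's free edge is now close: corners at (482,85) and (457,325), with the thin edge from (477,102) to (452,318). I'll measure the shingle in the tool frame.

```bash
cat > rel.py <<'E'
from h import *
import sys
f=sys.argv[1]
p,d,m=load(f)
h=cv2.cvtColor(p,cv2.COLOR_RGB2HSV)
g=((h[...,0]>65)&(h[...,0]<95)&(h[...,1]>90)).astype(np.uint8);g=cv2.morphologyEx(g,cv2.MORPH_CLOSE,np.ones((9,9)))
n,l,s,_=cv2.connectedComponentsWithStats(g);i=1+np.argmax(s[1:,4]);g=l==i;x,y,w,hh,_=s[i];print("bbox",s[i])
rows=range(y+15,y+hh-15)
e=np.array([(np.nonzero(g[v])[0].min()-.5,v) for v in rows]);P=onz(m,e,.031)[:,:2]
k=np.polyfit(P[:,0],P[:,1],1);r=np.polyval(k,P[:,0])-P[:,1];s2=abs(r)<2*np.std(r)+1e-5;k=np.polyfit(P[s2,0],P[s2,1],1)
th=np.arctan(k[0]);ex=np.array([np.cos(th),np.sin(th)]);ey=np.array([-ex[1],ex[0]])
cols=range(x+40,min(x+w-60,600))
a=np.array([(u,np.nonzero(g[:,u])[0].min()-.5) for u in cols]);b=np.array([(u,np.nonzero(g[:,u])[0].max()+.5) for u in cols])
A=np.median(onz(m,a,.031)[:,:2]@ex);B=np.median(onz(m,b,.031)[:,:2]@ex);v0=np.median(P[s2]@ey)
S=(A+B)/2*ex+v0*ey
print("ang",np.degrees(th),"ends",A,B,"w",B-A,"slot",S)
E
python3 rel.py w6
```

```text
bbox [  195    84   445   316 54673]
ang -53.68886100816558 ends 0.2590726966697357 0.3145085404241004 w 0.05543584375436472 slot [0.61946741 0.09932737]
```

```bash
sed -i 's/(h\[...,1\]>90)).astype/(h[...,1]>90)\&(h[...,2]>35)).astype/; s/np.ones((9,9)))$/np.ones((9,9)));g[:,:440]=0;g=cv2.morphologyEx(g,cv2.MORPH_OPEN,np.ones((9,9)))/' rel.py; python3 rel.py w6
python3 - <<'E'
from h import *
p,d,m=load("w6")
print(onz(m,[(482,84.5),(456.5,326)],.031),onz(m,[(264.5,13.5),(278,262)],.018))
cv2.imwrite("pics/c6.png",cv2.resize(p[60:345,430:640],None,fx=2,fy=2,interpolation=cv2.INTER_CUBIC)[:,:,::-1])
E
```

```text
bbox [  457    84   174   240 32044]
ang -6.463454944982046 ends 0.4838526923112453 0.6422556540183841 w 0.15840296170713886 slot [0.58838458 0.19179761]
[[0.50988372 0.19886349 0.031     ]
 [0.66914138 0.18436558 0.031     ]] [[0.45708076 0.08182336 0.018     ]
 [0.61131962 0.06583254 0.018     ]]
```

View pics/c6.png

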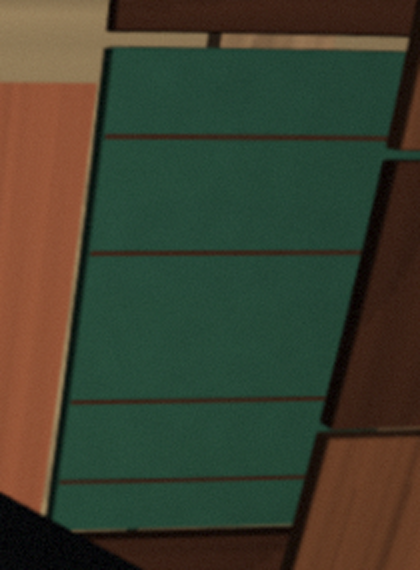

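```bash

python3 -m jog '[[[-0.001,0,-0.018],[0,0.002,0.009],0],[[0,0,-0.016],[0,0,0],0],[[0,0,0],[0,0,0],0],[[0,0,0],[0,0,0],0]]' 100
python3 st.py
```

```text
clock: 8.48
position: [0.5793, 0.0967, 0.0516]
ee_rot: [0.056, 0.998, -0.001, 0.001]
ft_force: [0.1, -0.1, -2.7]
grip_width: 0.035
[0.5793 0.0967 0.0516] z [ 0.0016 -0.0011 -1.    ] yang 83.52 [ 0.1 -0.1 -2.7] [-0.1  -0.01 -0.01] 8.475
```

```bash

python3 -m jog '[[[0,0,-0.004],[0,0,0],0],[[0,0,0],[0,0,0],0]]'
python3 -m jog '[[[0,0,-0.002],[0,0,0],0],[[0,0,0],[0,0,0],0]]'
python3 st.py
python3 - <<'E'
from h import *
snap("wrist","w7")
E
python3 rel.py w7
```

```text
clock: 8.72
position: [0.5797, 0.0968, 0.0479]
ee_rot: [0.056, 0.998, -0.0, 0.001]
ft_force: [-0.1, 0.5, -2.0]
grip_width: 0.034
clock: 8.98
position: [0.58, 0.0969, 0.0462]
ee_rot: [0.056, 0.998, -0.0, 0.002]
ft_force: [0.2, -0.1, -1.4]
grip_width: 0.029
[0.58   0.0969 0.0462] z [ 3.2e-03 -5.0e-04 -1.0e+00] yang 83.53 [ 0.2 -0.1 -1.4] [-0.04  0.06  0.01] 8.975
bbox [  488    80   152   284 36285]
ang -6.1717310698680725 ends 0.4850772442457687 0.6444611292191518 w 0.15938388497338307 slot [0.58882882 0.19204795]
```

View pics/w7.png

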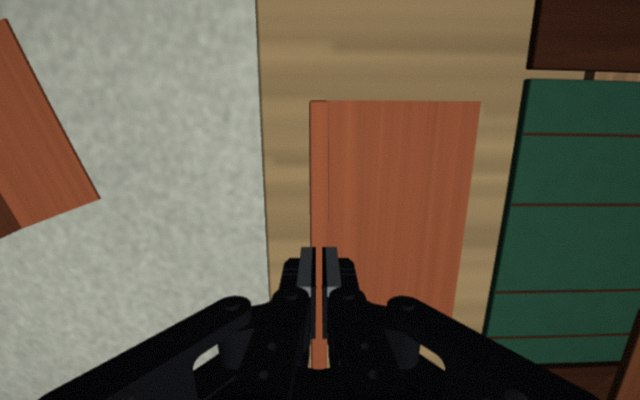

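```bash
cat > both.py <<'E'
from h import *
import sys
p,d,m=load(sys.argv[1])
h=cv2.cvtColor(p,cv2.COLOR_RGB2HSV)
mk=((h[...,0]<12)&(h[...,1]>110)&(h[...,2]>60)).astype(np.uint8);n,l=cv2.connectedComponents(mk);s=l==l[150,400]
def fit(P): 
    k=np.polyfit(P[:,0],P[:,1],1);r=np.polyval(k,P[:,0])-P[:,1];q=abs(r)<2*np.std(r)+1e-6;P=P[q];k=np.polyfit(P[:,0],P[:,1],1);return np.degrees(np.arctan(k[0])),P.mean(0)
e=np.array([(np.nonzero(s[v])[0].max()+.5,v) for v in range(115,290)]);print("thin",fit(onz(m,e,.021)[:,:2]))
rb=np.array([(np.nonzero(s[v,:400])[0].min()-.5,v) for v in range(115,240)]);print("rib outer",fit(onz(m,rb,.050)[:,:2]))
tp=np.array([(u,np.nonzero(s[:200,u])[0].min()-.5) for u in range(340,460)]);E=onz(m,tp,.021)[:,:2]
w=((h[...,0]>10)&(h[...,0]<28)&(h[...,1]>75)).astype(np.uint8);w=cv2.morphologyEx(w,cv2.MORPH_OPEN,np.ones((5,5)))
f=[(np.nonzero(w[v,200:330])[0].min()+199.5,v) for v in range(20,240) if w[v,200:330].any()];print("board front",fit(onz(m,np.array(f),.018)[:,:2]))
th=np.deg2rad(-6.45);ex=np.array([np.cos(th),np.sin(th)]);ey=np.array([-ex[1],ex[0]])
print("strip -x end ex:",np.median(E@ex),"strip centre ex:",np.median(E@ex)+.07)
print("thin ey",np.median(onz(m,e,.021)[:,:2]@ey))
E
python3 both.py w7
```

```text
thin (np.float64(-6.433572558123493), array([0.56984713, 0.17690806]))
rib outer (np.float64(-6.390832577656039), array([0.53927332, 0.09754991]))
board front (np.float64(-6.429466890907113), array([0.52126542, 0.07437301]))
strip -x end ex: 0.4939130678149346 strip centre ex: 0.5639130678149347
thin ey 0.23980511487466433
```

Strip, board front and shingle edge are all within 0.05° to 0.3°, and centring is within 1 mm. Sliding in, with force checks.

```bash

python3 -m jog '[[[0,0.005,-0.001],[0,0.002,0],0],[[0.001,0.006,0],[0,0,0],0],[[0.001,0.006,0],[0,0,0],0]]'
python3 st.py
```

```text
clock: 9.4
position: [0.5823, 0.1148, 0.0455]
ee_rot: [0.057, 0.998, -0.0, 0.001]
ft_force: [-0.5, -0.3, -1.4]
grip_width: 0.031
[0.5823 0.1148 0.0455] z [ 1.5e-03 -4.0e-04 -1.0e+00] yang 83.5 [-0.5 -0.3 -1.4] [-0.15  0.02 -0.01] 9.4
```

```bash

python3 -m jog '[[[0,0.004,-0.0005],[0,0,0],0],[[0.001,0.005,0],[0,0,0],0],[[0.0005,0.004,0],[0,0,0],0]]'
python3 - <<'E'
from h import *
snap("wrist","w8");p,d,m=snap("scene","s8")
cv2.imwrite("pics/c8.png",cv2.resize(p[110:260,330:500],None,fx=4,fy=4,interpolation=cv2.INTER_CUBIC)[:,:,::-1])
E
python3 st.py
```

```text
clock: 9.78
position: [0.584, 0.1293, 0.045]
ee_rot: [0.056, 0.998, -0.0, 0.001]
ft_force: [0.1, -0.5, -0.9]
grip_width: 0.033
[0.584  0.1296 0.0449] z [ 1.7e-03 -1.0e-04 -1.0e+00] yang 83.58 [ 0.4  0.3 -1.4] [0.11 0.02 0.02] 9.875
```

View pics/w8.png

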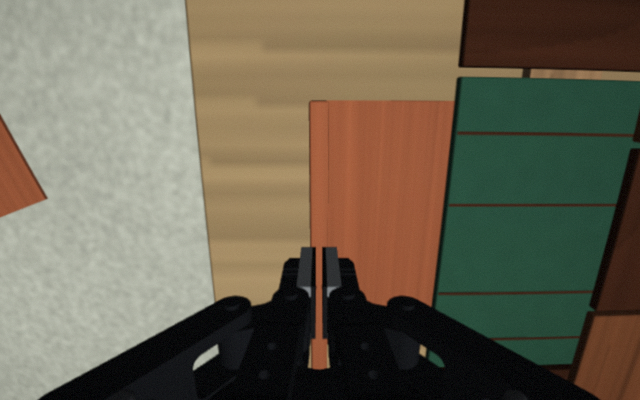

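View pics/c8.png

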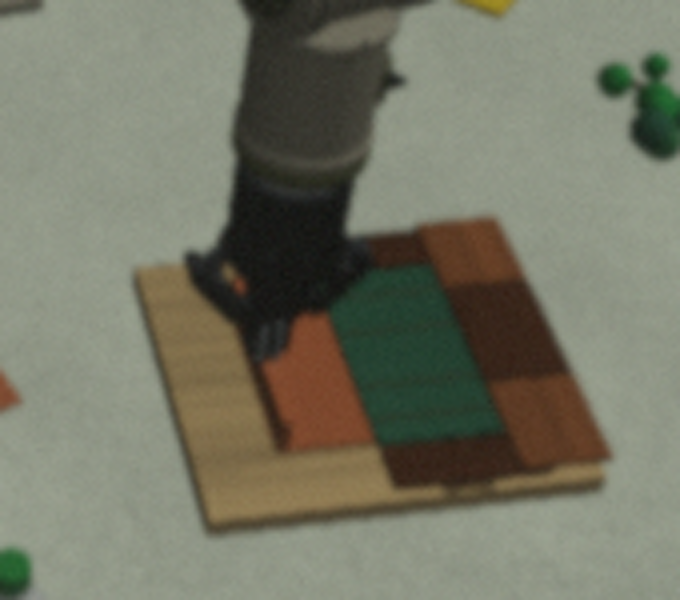

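The thin edge is under the shingle (copper meets green at about (447,105)–(432,330)), shingle still down, no side load. Continuing to the batten.

```bash

python3 -m jog '[[[0.0005,0.004,-0.0005],[0,0,0],0],[[0.0005,0.004,0],[0,0,0],0],[[0,0.002,0],[0,0,0],0]]'
python3 st.py
```

```text
clock: 10.25
position: [0.5854, 0.139, 0.0448]
ee_rot: [0.057, 0.998, -0.0, 0.001]
ft_force: [-1.2, -1.7, 0.7]
grip_width: 0.028
[0.5854 0.139  0.0448] z [ 2.3e-03 -8.0e-04 -1.0e+00] yang 83.5 [-1.2 -1.7  0.7] [-0.2   0.09 -0.  ] 10.25
```

```bash

python3 -m jog '[[[0,0.003,0],[0,0,0],0],[[0,0.003,0],[0,0,0],0],[[0,0,0],[0,0,0],0]]'
python3 st.py
python3 -m jog '[[[0,0.003,0],[0,0,0],0],[[0,0.001,0],[0,0,0],0]]'
python3 st.py
```

```text
clock: 10.62
position: [0.5855, 0.1459, 0.0449]
ee_rot: [0.057, 0.998, -0.0, 0.001]
ft_force: [-0.1, 0.1, 0.9]
grip_width: 0.032
[0.5855 0.1459 0.0449] z [ 2.5e-03 -5.0e-04 -1.0e+00] yang 83.52 [-0.1  0.1  0.9] [0.07 0.   0.02] 10.625
clock: 10.88
position: [0.5855, 0.1482, 0.0448]
ee_rot: [0.057, 0.998, -0.001, 0.001]
ft_force: [-1.2, -5.5, 1.2]
grip_width: 0.031
[0.5855 0.1482 0.0448] z [ 0.0021 -0.0026 -1.    ] yang 83.45 [-1.2 -5.5  1.2] [-1.21  0.21  0.04] 10.875
```

Batten contact (−5.5 N in y at the predicted depth). Now press down while keeping the push.

```bash

python3 -m jog '[[[0,0.001,-0.002],[0,0,0],0],[[0,0.001,-0.002],[0,0,0],0]]' 110
python3 st.py
```

```text
clock: 11.12
position: [0.5856, 0.1482, 0.0446]
ee_rot: [0.058, 0.998, -0.002, 0.001]
ft_force: [-12.2, -6.6, 25.7]
grip_width: 0.027
[0.5856 0.1482 0.0446] z [ 0.001  -0.0036 -1.    ] yang 83.33 [-12.2  -6.6  25.7] [-1.5   2.76  0.02] 11.125
```

```bash

python3 -m jog '[[[-0.001,0.001,-0.002],[0.003,0.002,0.003],0],[[-0.001,0.001,-0.002],[0.003,0.001,0.002],0]]' 110
python3 st.py
python3 - <<'E'
from h import *
snap("wrist","w9");p,d,m=snap("scene","s9")
cv2.imwrite("pics/c9.png",cv2.resize(p[110:260,330:500],None,fx=4,fy=4,interpolation=cv2.INTER_CUBIC)[:,:,::-1])
E
python3 st.py;python3 both.py w9; python3 rel.py w9
```

```text
clock: 11.38
position: [0.5856, 0.1482, 0.0447]
ee_rot: [0.057, 0.998, 0.001, 0.001]
ft_force: [-4.7, -5.5, 16.5]
grip_width: 0.031
[0.5856 0.1482 0.0447] z [ 0.0015  0.0021 -1.    ] yang 83.49 [-4.7 -5.5 16.5] [-1.27  1.11  0.01] 11.375
[0.5856 0.1482 0.0447] z [ 0.0015  0.0021 -1.    ] yang 83.49 [-4.2 -5.6 17.2] [-1.27  1.17  0.02] 11.475
thin (np.float64(-6.409340135859689), array([0.57147021, 0.19550198]))
rib outer (np.float64(-6.895882323206527), array([0.54788179, 0.14844996]))
bbox [  440    79   165   283 36083]
ang 2.4264090309237223 ends 0.5243445713568792 0.6742247359174084 w 0.14988016456052922 slot [0.59088264 0.21097295]Traceback (most recent call last):
  File "both.py", line 10, in <module>
    tp=np.array([(u,np.nonzero(s[:200,u])[0].min()-.5) for u in range(340,460)]);E=onz(m,tp,.021)[:,:2]
                    ~~~~~~~~~~~~~~~~~~~~~~~~~~~~^^
    return umr_minimum(a, axis, None, out, keepdims, initial, where)
ValueError: zero-size array to reduction operation minimum which has no identity
```

View pics/w9.png

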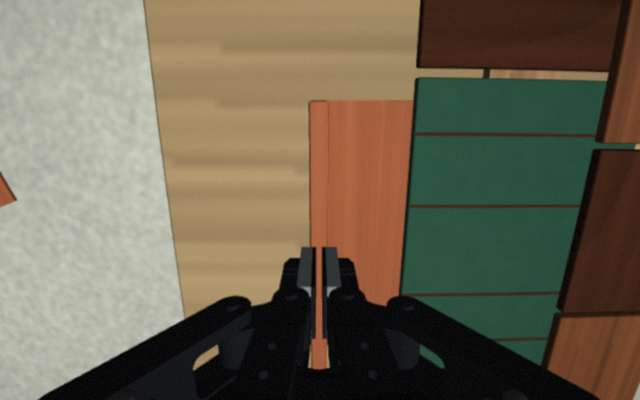

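View pics/c9.png

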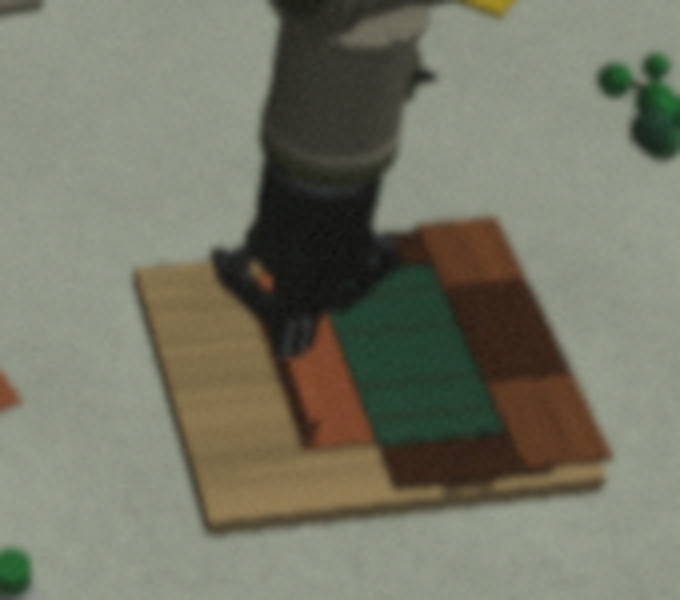

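```bash
python3 - <<'E'
from h import *
th=np.deg2rad(-6.45);ex=np.array([np.cos(th),np.sin(th)]);ey=np.array([-ex[1],ex[0]])
S=np.array([.5887,.1929])
def plane(f,kind):
    p,d,m=load(f);h=cv2.cvtColor(p,cv2.COLOR_RGB2HSV)
    if kind=="sh": mk=(h[...,0]>65)&(h[...,0]<95)&(h[...,1]>90)&(h[...,2]>35)
    elif kind=="cu": mk=(h[...,0]<12)&(h[...,1]>110)&(h[...,2]>60)
    else: mk=(h[...,0]>12)&(h[...,0]<28)&(h[...,1]>75)
    mk=cv2.erode(mk.astype(np.uint8),np.ones((7,7)));mk[300:]=0;mk[(d<.05)]=0
    v,u=np.nonzero(mk);c,r=ray(m,np.c_[u,v]);W=c+r*d[v,u][:,None]
    q=np.c_[(W[:,:2]-S)@ex,(W[:,:2]-S)@ey,W[:,2]]
    b={"sh":(-.075,.075,.005,.08,.015,.06),"cu":(-.065,.06,-.038 if f=="w9" else -.1,-.003,.01,.03),"bd":(-.11,.1,-.12,-.06,.005,.03)}[kind]
    q=q[(q[:,0]>b[0])&(q[:,0]<b[1])&(q[:,1]>b[2])&(q[:,1]<b[3])&(q[:,2]>b[4])&(q[:,2]<b[5])]
    for _ in range(4):
        A=np.c_[q[:,:2],np.ones(len(q))];k=np.linalg.lstsq(A,q[:,2],rcond=None)[0];e=A@k-q[:,2];q=q[abs(e)<2.5*np.std(e)]
    print(f,kind,len(q),"slope x,y",k[:2].round(4),"z at slot",k[2].round(4),"mean z",q[:,2].mean().round(4))
for f in("w7","w8","w9"):
    for k in("sh","cu","bd"):plane(f,k)
p,d,m=load("w9")
a=onz(m,[(413.5,79),(400,293)],.031)[:,:2];c=onz(m,[(309.5,101),(309.5,245)],.050)[:,:2];e=onz(m,[(350,100.5),(400,101)],.021)[:,:2]
print("shingle edge ey",(a-S)@ey,"ex",(a-S)@ex,"rib outer ey",(c-S)@ey,"strip end ex",(e-S)@ex)
E
```

```text
w7 sh 20179 slope x,y [0.     0.0012] z at slot 0.0312 mean z 0.0313
w7 cu 23269 slope x,y [ 0.0019 -0.0162] z at slot 0.0212 mean z 0.022
w7 bd 15952 slope x,y [ 0.0009 -0.0007] z at slot 0.0184 mean z 0.0184
w8 sh 25640 slope x,y [-0.0001  0.0006] z at slot 0.0312 mean z 0.0313
w8 cu 18149 slope x,y [ 0.     -0.0028] z at slot 0.0214 mean z 0.0215
w8 bd 28041 slope x,y [ 0.0001 -0.0003] z at slot 0.0184 mean z 0.0184
w9 sh 25885 slope x,y [0.0001 0.0007] z at slot 0.0313 mean z 0.0313
w9 cu 10947 slope x,y [ 0.0005 -0.0007] z at slot 0.0214 mean z 0.0214
w9 bd 32372 slope x,y [0.0003 0.0004] z at slot 0.0185 mean z 0.0184
shingle edge ey [-0.00275801 -0.00126708] ex [-0.0790362   0.02907877] rib outer ey [-0.04849667 -0.04897524] strip end ex [-0.06960059 -0.06946661]
```

Flat, shingle down, centred. One slightly firmer press, then hold.

```bash

python3 -m jog '[[[-0.001,0.001,-0.003],[0,0,0.001],0],[[-0.001,0.001,-0.003],[0,0,0.001],0]]' 110
python3 st.py; python3 -c "
from h import *
for i in range(6): cams.camera('wrist')
snap('wrist','w10')"; python3 st.py
```

```text
clock: 11.72
position: [0.5856, 0.1482, 0.0446]
ee_rot: [0.057, 0.998, 0.001, 0.002]
ft_force: [-11.1, -6.5, 30.0]
grip_width: 0.032
[0.5856 0.1482 0.0446] z [ 0.0048  0.0025 -1.    ] yang 83.46 [-11.1  -6.5  30. ] [-1.61  2.51  0.05] 11.725
[0.5856 0.1483 0.0446] z [ 0.0047  0.0025 -1.    ] yang 83.46 [-10.4  -7.3  29.1] [-1.54  2.34  0.04] 12.075
```

View pics/w10.png

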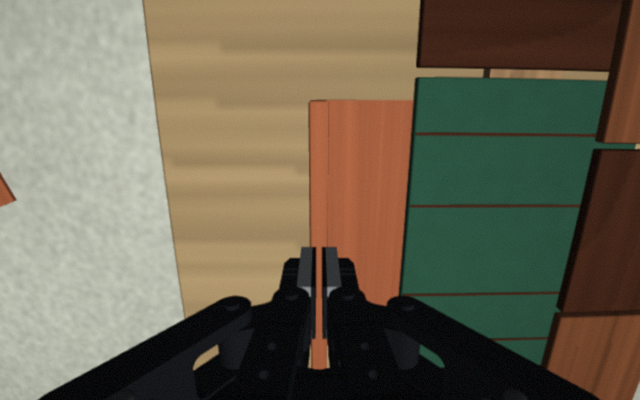

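Unchanged picture (strip end at (310,100), shingle edge (413,79)–(400,293)), steady 29 N down and 7 N against the batten. Handing in.

```bash
python3 -c "
from h import *
print(manip.hand_in())"; python3 st.py
```

```text
the job is handed in; nothing more can be done
None
the job is handed in; nothing more can be done
```

I gripped the largest of the three copper flashings by its rib, laid it on the board and slid its thin edge under the green shingle until it hit a firm stop. I handed in at about 12 s with the strip still gripped at 110 N and pressed down.

**Last checks**
- **Force:** about 29 N down and 7 N into the batten, steady over the last 0.35 s. About 10 N of sideways reaction along x remained, but the strip did not move.
- **Flatness:** before the final, firmer press, the sheet's top was 3 mm above the board with slope under 0.001. The shingle was at its original height (31 mm). The picture looked the same after the press.
- **Squareness:** the tool axis ended at 83.46° against a target of 83.55°.
- **Centring:** the strip was within about 0.5 to 1 mm of the shingle's middle.

**Disagreements**
- The camera measurements put the insertion depth anywhere from 34 to 37 mm, against the nominal 35 mm. I relied on the contact force to say the edge had met the batten.
- On the last wrist view my edge-fitting script failed: it stopped with an error on the strip and gave a false angle for the shingle edge. The final strip and shingle edge positions come from pixels read by hand.

I did not touch the jute roll, twine cone, glue bottle or the smaller flashings.

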